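# Turn the scale's dust cover into a weighing tray

### The arm

A 6-joint arm with a two-finger parallel gripper is mounted at the origin on the work surface. World frame = base frame: x ahead of the robot, y to its left, z up, the work surface at z = 0. Lengths are in m, angles in rad, forces in N, time in s.
With the tool pointing down it reaches from about 0.3 to 0.875 m from the base axis. Payload 4.2 kg.
Tool frame: the origin (TCP) lies midway between the tips of the shut fingers; the grasp point (between the pads) lies 19 mm behind it (env.grasp_offset is the distance from the TCP to the grasp point, in m); x points along the fingers, y is the direction in which the jaws open and shut, and the axes are right-handed (so a half turn about x gives the same grasp; the last joint's range is limited). The gripper opens to 85 mm and grips with 20 to 120 N. Pads are 22 mm wide; open, the fingers measure 114 mm over their backs; the gripper's body (76 mm by 85 mm) begins 54 mm behind the grasp point. The pads swing forward as they close: fully open they stand 13 mm farther back than shut.
Start: joints at [1.176, 0.32, 1.565, -0, 1.257, -0.02], TCP at [0.211, 0.535, 0.231] pointing down, gripper open.
Joint ranges: [-3.11, 3.11], [-0.84, 2.01], [0.21, 2.61], [-1.34, 4.49], [0.05, 2.63], [-2.56, 2.56]. Speed limits (rad/s): [2.57, 2.57, 3.14, 3.14, 3.14, 3.14].

### API

Orientations are given as a unit quaternion [w, x, y, z].
In Python, from cell import env gives the robot as it stands.
- The arm moves only by the tool drive_tool, never from a script. Its argument "targets" is a list of rows, each an object with "gripper": the closure, from 0 (fully open) to 1 (shut); "travel": the shift along the tool's x, y, z normalised to -1 to 1, where 1 is 75 mm, a list of three; "spin": the turn about the tool's x normalised to -1 to 1, where 1 is 45 degrees. In form: [{"gripper": gripper, "travel": [tx, ty, tz], "spin": spin}, ...]. A call has exactly 8 rows; each row shifts and turns the commanded pose from where the row before left it, along the tool's axes as they then stand; what a row does not reach is not made up. A row lasts 1/12 s, in which the tool goes at most 41.7 mm and 7.16 degrees, less where a joint would pass 70% of its speed; a pose out of reach is approached as far as the arm can. A call with a number of a shift or a turn outside -1 to 1 is refused whole. A call with a gripper value outside its range is refused whole. The fingers move at their own pace and stop on an object; the grip force is fixed at half the most. Time passes only in rows, so rows that do not move let the fingers close, or fill a call up. It gives the time, the measured TCP pose, the force and the opening at its end, in the units of the state.
- env.observe(): the state, without advancing time (a new reading comes with each control period).
- env.capture(name): name is "side" or "top" or "wrist"; returns a dict with "color" (480x640x3 uint8, blue, green, red), "K" (3x3 intrinsics, pixels), "k1" (the pictures are not rectified: a ray, as slopes to the right and down, at radius r is drawn at 1 + k1 r^2 times it, then the intrinsics apply), "view" (4x4, takes a point from world to camera coordinates); the wrist camera has in their place "mount" (4x4, takes a point from camera to tool coordinates, whose origin is the TCP and whose axes are the tool frame's). Camera axes: x right, y down, z forward; pixel columns grow to the right and rows downward; lengths in m; the calibration is good to about 2 mm. A picture is of the moment at which its call begins: read the wrist's pose just before it. There is no depth.
- env.finish_job(): hands the job in, once; it reports no verdict.
Trained networks look in a picture, given as the dict that the camera call returned (one of the last four; its "shot" number tells which), for a name from the list of things; names that differ only in an ending like _2 or _b are one class to them, and where a whole thing is asked for, a point or a joint stands for the part that bears it (a point fixed in the world has none). Each returns a list of dicts, best first, with "p" (0 to 1); they miss things now and then, are a little off and sometimes report something else, mostly with a low value. They report only what shows in the picture. A call takes as long as a camera call.
- env.trace(target, picture): "pixels" (480x640 bool, what is visible of it) and "bbox" ([left, top, right, bottom] in pixels, round what is visible of it).
- env.mark_of(target, picture): "at" ([column, row] in pixels: a listed point, or the origin of a listed thing).
The state is a dict: "time": time; "joint_pos": joint angles; "joint_vel": joint speeds; "joint_efforts": joint torques, N m; "position": TCP position; "tool_rot": TCP orientation; "ft_force": force on the tool from outside, world axes, zero at the start; "ft_torque": the same for the moment, N m; "finger_gap": finger opening in m.
Only numpy, scipy, OpenCV 4.12 (cv2) and the standard library are available. Lean on these libraries where they do the work, as an engineer would, in place of code of your own. Each camera call takes 0.05 s, during which the arm holds its last target. There are 200 camera calls.

### The job

Lift the blue dust cover off the scale, turn it upside down (stand it on the bench part-way and take hold of it again if need be), and lower it open side up onto the middle of the scale's steel pan, its long side along the pan's long side, so that it can serve as a weighing tray. Keep hold of it until it is on the pan: do not drop or toss it. Leave everything else where it stands.

Things in the scene. Friction and masses are not known exactly. Their poses are not given: they have to be found in the camera images.
- scale: grey bench scale fixed to the bench, 180 (its x) x 130 (its y) x 40 mm high, flat on top, with a black display and keys on the end nearer the robot (-x). Origin: centre of its underside, on the bench; z up.
- pan (a point): centre of the top face of the scale's steel weighing pan, 54 mm above the bench and 32 mm towards +x from the scale's middle; axes as the scale's. The pan is a block 40 (x) x 66 (y) mm standing 14 mm proud of the scale's top.
- cover: loose blue plastic dust cover, a box open on one side: 56 (x) x 80 (y) x 42 (z) mm outside, walls 3 mm, about 90 g. Origin: centre of its open mouth; z points from the mouth to the closed flat top, 42 mm away. At the start it stands mouth down over the pan, its rim on the scale's top, its long side (its y) across the scale, along the scale's y, within a few degrees.
- pad: green flat pad fixed to the bench, 190 (x) x 180 (y) x 3 mm, with free room to put things down except for a sharpening stone lying along its far (+x) edge. Origin: centre of its underside.
- jar: small round clear jar of findings with a black lid, 38 mm across, 45 mm high, beside the scale. A bystander; origin: centre of its underside.
- crucible: black open crucible cup, 48 mm across, 50 mm high, on the other side of the scale. A bystander; origin: centre of its underside.
- oilstone: red-brown sharpening stone, 30 x 110 x 18 mm, lying along the edge of the green pad. A bystander; origin: centre of its underside.
- bottle: bottle with a red cap, 54 mm across, 120 mm high, standing beyond the scale and pad. A bystander; origin: centre of its underside.
- hammer: small hammer, 220 mm long, lying to the right. A bystander; origin: middle of its length, underside.
- brush: bench brush lying to the left. A bystander; origin: middle of its length, underside.
- wax: yellow disc of wax, 60 mm across, 25 mm high, beyond the scale and pad. A bystander; origin: centre of its underside.

How it is judged:
On the way, in this order (a step that is already met when the one before it is completed fails the run):
1. the cover is lifted clear of the scale, its mouth 30 mm or more above the pan's top or 120 mm away from the pan ((z of cover in the frame of pan above 0.03 m or horizontal distance between cover and pan above 0.12 m)), for 0.1 s.
2. the cover, mouth up within 25 degrees and still held by the fingers, is lowered to within 15 mm of lying on the pan, its middle within 25 mm of the pan's (angle between cover's own z axis and vertical above 2.7 rad and horizontal distance between cover and pan below 0.025 m and z of cover in the frame of pan between 0.03 and 0.057 m and contact force between the fingers and cover above 0.5 N), for 0.1 s.
At the end, for the whole second after the job is handed in: The cover lies at rest and released on the pan, mouth up within 10 degrees, its flat top down on the pan (mouth 42 mm above it within 5 mm), its middle within 15 mm of the pan's middle, its long side within 17 degrees of the pan's long side (the scale's y axis), either way round (angle between cover's own z axis and vertical above 2.97 rad and horizontal distance between cover and pan below 0.015 m and z of cover in the frame of pan between 0.037 and 0.047 m and angle between the y axis of cover and the y axis of scale, either way round below 0.3 rad and linear speed of cover below 0.02 m/s); the robot touches nothing.
It fails at once if any of the bystanders (jar, crucible, oilstone, bottle, hammer, brush, wax) is moved more than 30 mm (distance of any of jar, crucible, oilstone, bottle, hammer, brush, wax from where it was at the start of the episode above 0.03 m).
It also fails if it takes over 58 s, if anything falls off the work surface, if the arm or the gripper's body presses on something with over 40 N, if the wrist force passes 120 N, or if a joint passes its speed limit or range.

## Working session

There is one attempt and no reset: what is moved stays moved. The work goes in short steps, Python scripts to look and compute and a tool call to move; the robot and the scene stay as the last step left them, time stands still between calls to the robot, and variables do not carry over. Pictures are saved under pics/ and viewed, about 8 in all and at most 12, crops included, and the job is handed in when it is done.

Besides the shell and the picture viewer there is one more tool, called after ">>>" as name(argument=value, ...) on one line, values as JSON. drive_tool: Moves the arm, as the interface text tells. Its arguments: {"type":"object","properties":{"targets":{"type":"array"}},"required":["targets"]}

```bash
mkdir -p pics; ls; cat > h.py <<'E'
from cell import env
import numpy as np, cv2
from scipy.spatial.transform import Rotation as R
def ray(pic,uv):
    K=np.array(pic["K"]);d=np.array([(uv[0]-K[0,2])/K[0,0],(uv[1]-K[1,2])/K[1,1]])
    u=d.copy()
    for _ in range(20): u=d/(1+pic["k1"]*(u@u))
    v=np.array([u[0],u[1],1.])
    if "view" in pic: T=np.linalg.inv(np.array(pic["view"]))
    else:
        T=np.eye(4);T[:3,:3]=R.from_quat(pic["q"],scalar_first=True).as_matrix();T[:3,3]=pic["p"];T=T@np.array(pic["mount"])
    return T[:3,3],T[:3,:3]@v
def at(pic,uv,z):
    o,d=ray(pic,uv);return o+d*(z-o[2])/d[2]
def cap(name):
    s=env.observe();p=dict(env.capture(name)) if False else env.capture(name)
    if "view" not in p: p["p"]=s["position"];p["q"]=s["tool_rot"]
    return p
def st():
    s=env.observe();print("t",round(s["time"],2),"p",np.round(s["position"],4),"q",np.round(s["tool_rot"],3),"F",np.round(s["ft_force"],1),"gap",round(s["finger_gap"],4))
E
python3 - <<'E'
from h import *
st()
print(env.grasp_offset, R.from_quat(env.observe()["tool_rot"],scalar_first=True).as_matrix().round(3))
H=dict(scale=0,pan=.054,cover=.04,pad=0,jar=0,crucible=0,oilstone=0,bottle=0,hammer=0,brush=0,wax=0)
for n in("top","side"):
    p=cap(n);cv2.imwrite(f"pics/{n}0.png",p["color"])
    for k,z in H.items():
        m=env.mark_of(k,p)
        if m: print(n,k,round(m[0]["p"],2),np.round(m[0]["at"]),at(p,m[0]["at"],z).round(3))
E
```

```text
pics
t 0.0 p [0.2103 0.5347 0.2305] q [ 0.695  0.131  0.695 -0.132] F [-0.  -0.5 -0.6] gap 0.0853
0.0187 [[-0.001  0.366  0.931]
 [-0.002  0.931 -0.366]
 [-1.    -0.002 -0.   ]]
top scale 0.87 [242. 273.] [0.49  0.212 0.   ]
top pan 0.74 [277. 305.] [0.401 0.11  0.054]
top cover 0.93 [247. 259.] [0.526 0.193 0.04 ]
top pad 0.77 [399. 249.] [ 0.546 -0.228  0.   ]
top jar 0.74 [202. 281.] [0.472 0.326 0.   ]
top crucible 0.81 [272. 304.] [0.403 0.13  0.   ]
top oilstone 0.59 [396. 223.] [ 0.62  -0.224  0.   ]
top bottle 0.74 [257. 176.] [0.768 0.168 0.   ]
top hammer 0.94 [490. 284.] [ 0.442 -0.479  0.   ]
top wax 0.96 [356. 186.] [ 0.731 -0.113  0.   ]
side scale 0.75 [357. 336.] [0.49  0.214 0.   ]
side pan 0.7 [344. 316.] [0.523 0.203 0.054]
side cover 0.57 [348. 318.] [0.514 0.195 0.04 ]
side pad 0.83 [354. 204.] [ 0.539 -0.23   0.   ]
side jar 0.82 [362. 379.] [0.469 0.322 0.   ]
side crucible 0.63 [395. 308.] [0.409 0.123 0.   ]
side oilstone 0.55 [325. 204.] [ 0.618 -0.218  0.   ]
side bottle 0.67 [243. 308.] [0.763 0.17  0.   ]
side hammer 0.8 [395. 152.] [ 0.438 -0.482  0.   ]
side brush 0.71 [352. 423.] [0.481 0.427 0.   ]
side wax 0.6 [278. 224.] [ 0.733 -0.121  0.   ]
```

```bash
python3 - <<'E'
import cv2
a=cv2.imread("pics/top0.png")[130:370,130:530];b=cv2.imread("pics/side0.png")[130:450,150:550]
a=cv2.resize(a,None,fx=2,fy=2);cv2.imwrite("pics/t1.png",a);cv2.imwrite("pics/s1.png",cv2.resize(b,None,fx=1.8,fy=1.8))
E
```

```text
(no output)
```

View pics/t1.png

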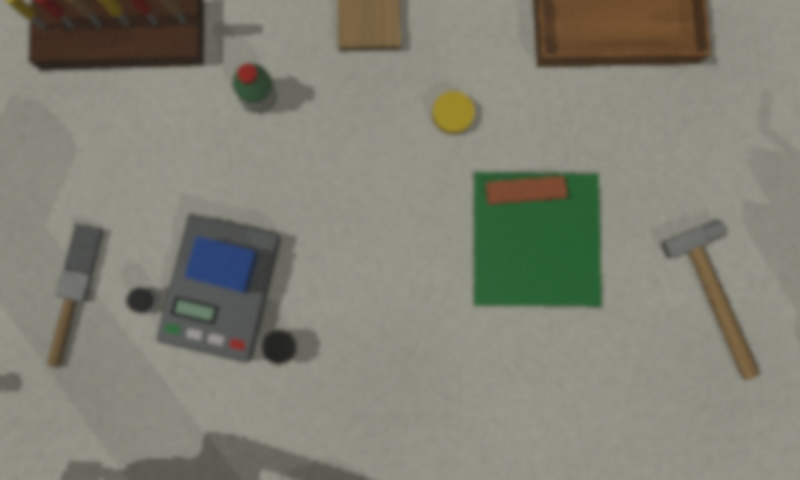

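View pics/s1.png

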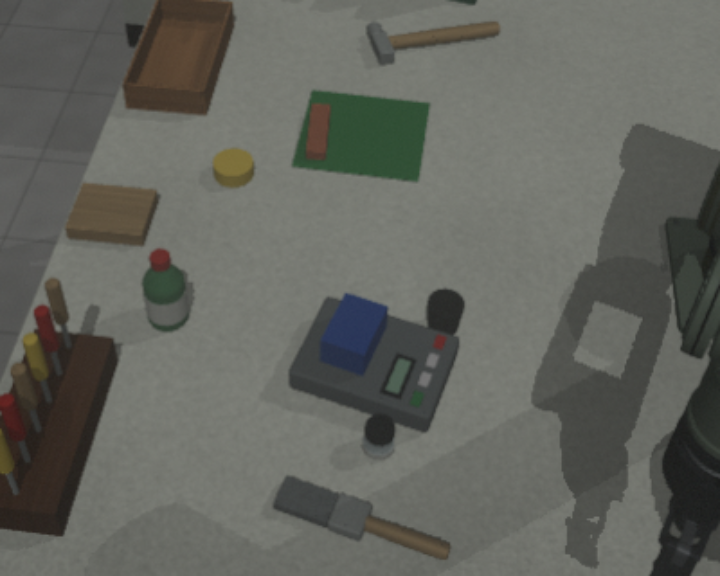

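```bash
python3 - <<'E'
from h import *
p=cap("top")
for k,z in(("scale",.04),("cover",.082),("pad",.003),("cover",.082)):
    m=env.trace(k,p)[0];c=cv2.findContours(m["pixels"].astype(np.uint8),0,2)[0];c=max(c,key=cv2.contourArea)[:,0]
    w=np.array([at(p,q.astype(float),z)[:2] for q in c],np.float32)
    print(k,round(m["p"],2),cv2.minAreaRect(w))
p=cap("side")
m=env.trace("cover",p)[0];print(m["bbox"])
E
```

```text
scale 0.79 ((0.48696368932724, 0.21365933120250702), (0.1353398710489273, 0.1787407398223877), 76.01778411865234)
cover 0.61 ((0.514627993106842, 0.20220281183719635), (0.08627879619598389, 0.05625172704458237), 74.61331176757812)
pad 0.88 ((0.5460302233695984, -0.22390156984329224), (0.18346548080444336, 0.18913574516773224), 87.72636413574219)
cover 0.61 ((0.514627993106842, 0.20220281183719635), (0.08627879619598389, 0.05625172704458237), 74.61331176757812)Traceback (most recent call last):
  File "<stdin>", line 8, in <module>
IndexError: list index out of range
```

>>> drive_tool(targets=[{"gripper": 0,"travel": [0,-0.15,0.34],"spin": 0},{"gripper": 0,"travel": [0,-0.15,0.34],"spin": 0},{"gripper": 0,"travel": [0,-0.15,0.34],"spin": 0},{"gripper": 0,"travel": [0,-0.15,0.34],"spin": 0},{"gripper": 0,"travel": [0,-0.15,0.34],"spin": 0},{"gripper": 0,"travel": [0,-0.15,0.34],"spin": 0},{"gripper": 0,"travel": [0,-0.15,0.34],"spin": 0},{"gripper": 0,"travel": [0,-0.15,0.34],"spin": 0}])

```text
time: 2.22
position: [0.3682, 0.3756, 0.2314]
tool_rot: [0.695, 0.132, 0.695, -0.132]
ft_force: [1.1, 0.2, 0.6]
finger_gap: 0.0854
```

>>> drive_tool(targets=[{"gripper": 0,"travel": [0,-0.15,0.34],"spin": 0},{"gripper": 0,"travel": [0,-0.15,0.34],"spin": 0},{"gripper": 0,"travel": [0,-0.15,0.34],"spin": 0},{"gripper": 0,"travel": [0,-0.15,0.34],"spin": 0},{"gripper": 0,"travel": [0,-0.15,0.34],"spin": 0},{"gripper": 0,"travel": [0,-0.15,0.34],"spin": 0},{"gripper": 0,"travel": [0,-0.15,0.34],"spin": 0},{"gripper": 0,"travel": [0,-0.15,0.34],"spin": 0}])

```text
time: 2.88
position: [0.5252, 0.2171, 0.2314]
tool_rot: [0.695, 0.132, 0.695, -0.132]
ft_force: [0.3, -0.7, -0.5]
finger_gap: 0.0856
```

>>> drive_tool(targets=[{"gripper": 0,"travel": [0,0,0],"spin": 0.15},{"gripper": 0,"travel": [0,0,0],"spin": 0.15},{"gripper": 0,"travel": [0,0,0],"spin": 0.15},{"gripper": 0,"travel": [0,0,0],"spin": 0.15},{"gripper": 0,"travel": [0,0,0],"spin": 0.15},{"gripper": 0,"travel": [0,0,0],"spin": 0.15},{"gripper": 0,"travel": [0,0,0],"spin": 0.15},{"gripper": 0,"travel": [0,0,0],"spin": 0.15}])

```text
time: 3.55
position: [0.5243, 0.2182, 0.2313]
tool_rot: [0.558, 0.434, 0.558, -0.434]
ft_force: [0.5, -0.2, -0.2]
finger_gap: 0.0854
```

>>> drive_tool(targets=[{"gripper": 0,"travel": [0,0,0],"spin": 0.15},{"gripper": 0,"travel": [0,0,0],"spin": 0.15},{"gripper": 0,"travel": [0,0,0],"spin": 0.15},{"gripper": 0,"travel": [0,0,0],"spin": 0.15},{"gripper": 0,"travel": [0,0,0],"spin": 0.06},{"gripper": 0,"travel": [0,0,0],"spin": 0},{"gripper": 0,"travel": [0,0,0],"spin": 0},{"gripper": 0,"travel": [0,0,0],"spin": 0}])

```text
time: 4.22
position: [0.5243, 0.2182, 0.2313]
tool_rot: [0.43, 0.561, 0.43, -0.561]
ft_force: [-0.3, -0.3, -0.7]
finger_gap: 0.0853
```

```bash
python3 - <<'E'
from h import *
st()
M=R.from_quat(env.observe()["tool_rot"],scalar_first=True).as_matrix();print(M.round(3),env.observe()["joint_pos"])
p=cap("wrist");cv2.imwrite("pics/w1.png",p["color"])
for k,z in(("cover",.04),("cover",.082)):
    m=env.mark_of(k,p)
    if m:print(k,m[0]["p"],m[0]["at"],at(p,m[0]["at"],z))
for k,z in(("cover",.082),("scale",.04)):
    m=env.trace(k,p)
    if m:
        m=m[0];c=cv2.findContours(m["pixels"].astype(np.uint8),0,2)[0];c=max(c,key=cv2.contourArea)[:,0]
        w=np.array([at(p,q.astype(float),z)[:2] for q in c],np.float32)
        print(k,round(m["p"],2),m["bbox"],cv2.minAreaRect(w))
E
```

```text
t 4.22 p [0.5243 0.2182 0.2313] q [ 0.43   0.561  0.43  -0.561] F [-0.3 -0.3 -0.7] gap 0.0853
[[ 0.     0.965 -0.261]
 [ 0.    -0.261 -0.965]
 [-1.     0.    -0.   ]] [3.74160941e-01 3.08372528e-01 1.58102815e+00 6.38661283e-05
 1.25212420e+00 6.37839788e-01]
cover 0.58 [323.5, 223.5] [0.51842308 0.20536119 0.04      ]
cover 0.58 [323.5, 223.5] [0.52143798 0.21530254 0.082     ]
cover 0.87 [287.5, 184.4, 355.2, 281.0] ((0.5184374451637268, 0.20575794577598572), (0.08599118143320084, 0.0569133460521698), 74.25825500488281)
scale 0.68 [202.2, 153.9, 384.1, 284.5] ((0.4901115894317627, 0.21463996171951294), (0.13068707287311554, 0.17832675576210022), 75.43321990966797)
```

View pics/w1.png

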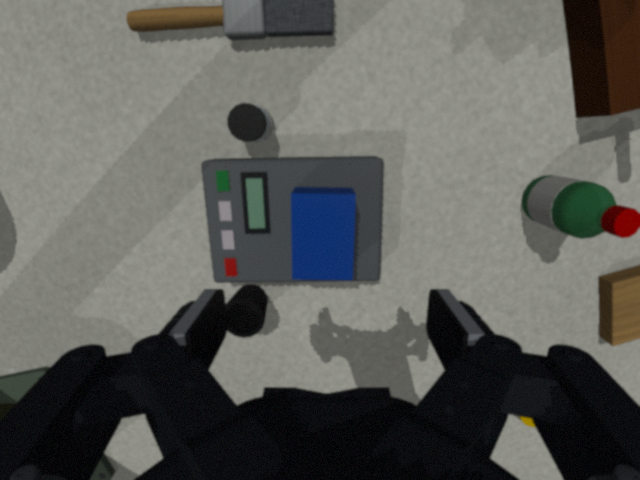

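>>> drive_tool(targets=[{"gripper": 0,"travel": [0.35,-0.04,-0.06],"spin": 0},{"gripper": 0,"travel": [0.35,0,0],"spin": 0},{"gripper": 0,"travel": [0.35,0,0],"spin": 0},{"gripper": 0,"travel": [0.35,0,0],"spin": 0},{"gripper": 0,"travel": [0.35,0,0],"spin": 0},{"gripper": 0,"travel": [0.35,0,0],"spin": 0},{"gripper": 0,"travel": [0.25,0,0],"spin": 0},{"gripper": 0,"travel": [0.14,0,0],"spin": 0}])

```text
time: 5.13
position: [0.5213, 0.2229, 0.0421]
tool_rot: [-0.429, -0.56, -0.43, 0.563]
ft_force: [0.4, -0.8, 0.2]
finger_gap: 0.0853
```

>>> drive_tool(targets=[{"gripper": 1,"travel": [0,0,0],"spin": 0},{"gripper": 1,"travel": [0,0,0],"spin": 0},{"gripper": 1,"travel": [0,0,0],"spin": 0},{"gripper": 1,"travel": [0,0,0],"spin": 0},{"gripper": 1,"travel": [0,0,0],"spin": 0},{"gripper": 1,"travel": [0,0,0],"spin": 0},{"gripper": 1,"travel": [0,0,0],"spin": 0},{"gripper": 1,"travel": [0,0,0],"spin": 0}])

```text
time: 5.8
position: [0.5234, 0.2237, 0.0459]
tool_rot: [0.43, 0.563, 0.429, -0.561]
ft_force: [0.1, -0.1, 6.4]
finger_gap: 0.0554
```

>>> drive_tool(targets=[{"gripper": 1,"travel": [-0.1,0,0],"spin": 0},{"gripper": 1,"travel": [-0.2,0,0],"spin": 0},{"gripper": 1,"travel": [-0.3,0,0],"spin": 0},{"gripper": 1,"travel": [-0.3,0,0],"spin": 0},{"gripper": 1,"travel": [-0.3,0,0],"spin": 0},{"gripper": 1,"travel": [-0.3,0,0],"spin": 0},{"gripper": 1,"travel": [-0.2,0,0],"spin": 0},{"gripper": 1,"travel": [-0.1,0,0],"spin": 0}])

```text
time: 6.47
position: [0.5232, 0.2236, 0.1822]
tool_rot: [0.43, 0.563, 0.429, -0.56]
ft_force: [0.3, -0.2, -1.4]
finger_gap: 0.0552
```

```bash
python3 - <<'E'
from h import *
st()
p=cap("side");cv2.imwrite("pics/s2.png",cv2.resize(p["color"][180:420,200:500],None,fx=2,fy=2))
E
```

```text
t 6.47 p [0.5232 0.2236 0.1822] q [ 0.43   0.563  0.429 -0.56 ] F [ 0.3 -0.2 -1.4] gap 0.0552
```

View pics/s2.png

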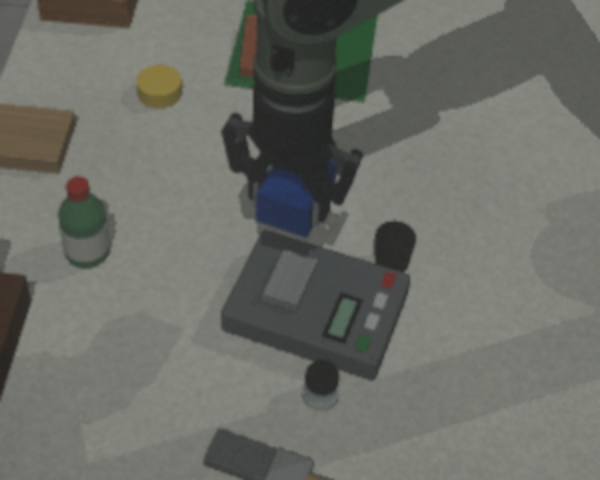

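```bash
python3 - <<'E'
from h import *
p=cap("wrist");cv2.imwrite("pics/w2.png",p["color"][160:480,120:520])
for k,z in(("cover",.16),):
    m=env.mark_of(k,p)
    if m:print(k,m[0]["p"],m[0]["at"],at(p,m[0]["at"],z))
p=cap("side")
m=env.mark_of("cover",p)
if m:print(m[0]["p"],m[0]["at"],at(p,m[0]["at"],.17))
E
```

```text
cover 0.71 [326.2, 326.2] [0.5160083  0.19421966 0.16      ]
0.83 [347.7, 279.4] [0.51763842 0.19633719 0.17      ]
```

View pics/w2.png

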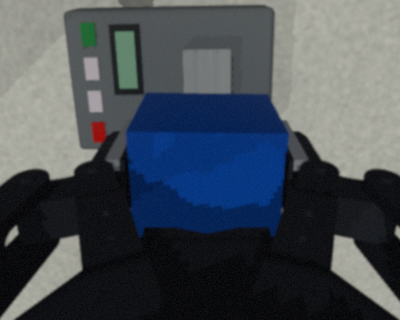

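>>> drive_tool(targets=[{"gripper": 1,"travel": [0,0,0.2],"spin": 0},{"gripper": 1,"travel": [0,0,0.37],"spin": 0},{"gripper": 1,"travel": [0,0,0.4],"spin": 0},{"gripper": 1,"travel": [0,0,0.4],"spin": 0},{"gripper": 1,"travel": [0,0,0.4],"spin": 0},{"gripper": 1,"travel": [0,0,0.4],"spin": 0},{"gripper": 1,"travel": [0,0,0.4],"spin": 0},{"gripper": 1,"travel": [0,0,0.4],"spin": 0}])

```text
time: 7.38
position: [0.4624, 0.0065, 0.1785]
tool_rot: [-0.429, -0.561, -0.43, 0.562]
ft_force: [0.2, 0.6, -1.2]
finger_gap: 0.0551
```

>>> drive_tool(targets=[{"gripper": 1,"travel": [0,0,0.4],"spin": 0},{"gripper": 1,"travel": [0,0,0.4],"spin": 0},{"gripper": 1,"travel": [0,0,0.4],"spin": 0},{"gripper": 1,"travel": [0,0,0.4],"spin": 0},{"gripper": 1,"travel": [0,0,0.4],"spin": 0},{"gripper": 1,"travel": [0,0,0.4],"spin": 0},{"gripper": 1,"travel": [0,0,0.4],"spin": 0},{"gripper": 1,"travel": [0,0,0.1],"spin": 0}])

```text
time: 8.05
position: [0.4052, -0.2048, 0.1786]
tool_rot: [-0.428, -0.561, -0.429, 0.563]
ft_force: [0.2, 0.3, -1.0]
finger_gap: 0.0551
```

>>> drive_tool(targets=[{"gripper": 1,"travel": [0,0,0],"spin": -0.07},{"gripper": 1,"travel": [0,0,0],"spin": -0.07},{"gripper": 1,"travel": [0,0,0],"spin": -0.07},{"gripper": 1,"travel": [0,0,0],"spin": -0.07},{"gripper": 1,"travel": [0.3,0,0],"spin": 0},{"gripper": 1,"travel": [0.3,0,0],"spin": 0},{"gripper": 1,"travel": [0.3,0,0],"spin": 0},{"gripper": 1,"travel": [0.2,0,0],"spin": 0}])

```text
time: 8.72
position: [0.4053, -0.2005, 0.0946]
tool_rot: [-0.487, -0.511, -0.49, 0.512]
ft_force: [0.4, 0.6, 0.2]
finger_gap: 0.0553
```

```bash
python3 - <<'E'
from h import *
st()
M=R.from_quat(env.observe()["tool_rot"],scalar_first=True).as_matrix();print(M.round(3))
p=cap("side");cv2.imwrite("pics/s3.png",cv2.resize(p["color"][120:300,260:500],None,fx=3,fy=3))
p=cap("wrist")
m=env.trace("pad",p)
if m:
        m=m[0];c=cv2.findContours(m["pixels"].astype(np.uint8),0,2)[0];c=max(c,key=cv2.contourArea)[:,0]
        w=np.array([at(p,q.astype(float),.003)[:2] for q in c],np.float32)
        print(round(m["p"],2),m["bbox"],w.min(0),w.max(0))
E
```

```text
t 8.72 p [ 0.4053 -0.2005  0.0946] q [-0.487 -0.511 -0.49   0.512] F [0.4 0.6 0.2] gap 0.0553
[[-0.004  0.999 -0.045]
 [ 0.002 -0.045 -0.999]
 [-1.    -0.004 -0.002]]
0.79 [396.9, 140.5, 639.3, 366.9] [ 0.4534732 -0.3224618] [ 0.64132404 -0.13491642]
```

View pics/s3.png

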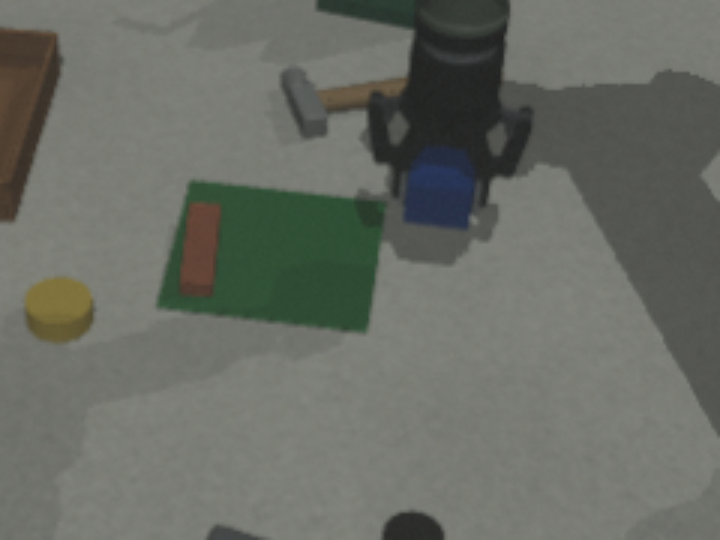

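>>> drive_tool(targets=[{"gripper": 1,"travel": [0.18,0,0],"spin": 0},{"gripper": 1,"travel": [0.18,0,0],"spin": 0},{"gripper": 1,"travel": [0.18,0,0],"spin": 0},{"gripper": 1,"travel": [0.18,0,0],"spin": 0},{"gripper": 1,"travel": [0.18,0,0],"spin": 0},{"gripper": 1,"travel": [0.15,0,0],"spin": 0},{"gripper": 1,"travel": [0.06,0,0],"spin": 0},{"gripper": 1,"travel": [0.04,0,0],"spin": 0}])

```text
time: 9.53
position: [0.4077, -0.2017, 0.0111]
tool_rot: [0.489, 0.511, 0.488, -0.511]
ft_force: [-0.3, 0.5, -0.7]
finger_gap: 0.0557
```

>>> drive_tool(targets=[{"gripper": 0,"travel": [0,0,0],"spin": 0},{"gripper": 0,"travel": [0,0,0],"spin": 0},{"gripper": 0,"travel": [0,0,0],"spin": 0},{"gripper": 0,"travel": [0,0,0],"spin": 0},{"gripper": 0,"travel": [0,0,0],"spin": 0},{"gripper": 0,"travel": [0,0,0],"spin": 0},{"gripper": 0,"travel": [0,0,0],"spin": 0},{"gripper": 0,"travel": [0,0,0],"spin": 0}])

```text
time: 10.2
position: [0.4074, -0.2015, 0.0109]
tool_rot: [0.489, 0.511, 0.489, -0.511]
ft_force: [0.3, -0.2, 0.7]
finger_gap: 0.0856
```

>>> drive_tool(targets=[{"gripper": 0,"travel": [-0.15,0,0],"spin": 0},{"gripper": 0,"travel": [-0.3,0,0],"spin": 0},{"gripper": 0,"travel": [-0.4,0,0],"spin": 0},{"gripper": 0,"travel": [-0.4,0,0],"spin": 0},{"gripper": 0.3,"travel": [-0.25,0,0],"spin": 0},{"gripper": 1,"travel": [0,0,0],"spin": 0},{"gripper": 1,"travel": [0,0,0],"spin": 0},{"gripper": 1,"travel": [0,0,0],"spin": 0}])

```text
time: 10.87
position: [0.4065, -0.2011, 0.1224]
tool_rot: [-0.488, -0.511, -0.489, 0.511]
ft_force: [-0.2, -0.5, -0.4]
finger_gap: 0.0387
```

```bash
cat >> h.py <<'E'
def cov(name,z):
    p=cap(name);m=env.trace("cover",p);k=env.mark_of("cover",p)
    if k: print(name,"mark",round(k[0]["p"],2),np.round(k[0]["at"]),at(p,k[0]["at"],0).round(3))
    if m:
        m=m[0];c=cv2.findContours(m["pixels"].astype(np.uint8),0,2)[0];c=max(c,key=cv2.contourArea)[:,0]
        w=np.array([at(p,q.astype(float),z)[:2] for q in c],np.float32)
        r=cv2.minAreaRect(w);print(name,round(m["p"],2),np.round(m["bbox"]),np.round(r[0],3),np.round(r[1],3),round(r[2],1))
    return p
E
python3 - <<'E'
from h import *
st()
cov("wrist",.042);cov("top",.042);p=cov("side",.042)
E
```

```text
t 10.87 p [ 0.4065 -0.2011  0.1224] q [-0.488 -0.511 -0.489  0.511] F [-0.2 -0.5 -0.4] gap 0.0387
wrist mark 0.78 [326. 253.] [ 0.406 -0.223  0.   ]
wrist 0.74 [285. 204. 372. 322.] [ 0.407 -0.219] [0.088 0.056] 86.1
top mark 0.51 [401. 295.] [ 0.419 -0.227  0.   ]
top 0.7 [386. 283. 397. 311.] [ 0.409 -0.188] [0.027 0.055] 83.9
side mark 0.82 [401. 206.] [ 0.41  -0.238  0.   ]
side 0.59 [390. 184. 418. 221.] [ 0.407 -0.199] [0.129 0.06 ] 87.2
```

>>> drive_tool(targets=[{"gripper": 1,"travel": [0,-0.25,0.1],"spin": 0},{"gripper": 1,"travel": [0,-0.38,0.1],"spin": 0},{"gripper": 1,"travel": [0,-0.38,0.1],"spin": 0},{"gripper": 1,"travel": [0.28,0,0],"spin": 0},{"gripper": 1,"travel": [0.3,0,0],"spin": 0},{"gripper": 1,"travel": [0.3,0,0],"spin": 0},{"gripper": 1,"travel": [0.2,0,0],"spin": 0},{"gripper": 1,"travel": [0.1,0,0],"spin": 0}])

```text
time: 11.98
position: [0.3296, -0.22, 0.0332]
tool_rot: [-0.487, -0.511, -0.49, 0.511]
ft_force: [-0.1, 0.5, 0.7]
finger_gap: -0.0002
```

>>> drive_tool(targets=[{"gripper": 1,"travel": [0,0.08,0],"spin": 0},{"gripper": 1,"travel": [0,0.08,0],"spin": 0},{"gripper": 1,"travel": [0,0.08,0],"spin": 0},{"gripper": 1,"travel": [0,0.08,0],"spin": 0},{"gripper": 1,"travel": [0,0.08,0],"spin": 0},{"gripper": 1,"travel": [0,0.08,0],"spin": 0},{"gripper": 1,"travel": [0,0.08,0],"spin": 0},{"gripper": 1,"travel": [0,0.08,0],"spin": 0}])

```text
time: 12.65
position: [0.3784, -0.2225, 0.0353]
tool_rot: [-0.488, -0.511, -0.489, 0.511]
ft_force: [-3.3, 0.1, 8.0]
finger_gap: -0.0002
```

```bash
python3 - <<'E'
from h import *
st()
cov("wrist",.042);p=cov("side",.042);cv2.imwrite("pics/s4.png",cv2.resize(p["color"][120:300,260:500],None,fx=3,fy=3))
E
```

```text
t 12.65 p [ 0.3784 -0.2225  0.0353] q [-0.488 -0.511 -0.489  0.511] F [-3.3  0.1  8. ] gap -0.0002
wrist mark 0.9 [392. 262.] [ 0.415 -0.222  0.   ]
wrist 0.59 [344. 191. 487. 372.] [ 0.417 -0.212] [0.07 0.06] 85.8
side mark 0.97 [397. 210.] [ 0.419 -0.222  0.   ]
side 0.6 [385. 185. 411. 220.] [ 0.422 -0.198] [0.058 0.129] 1.9
```

View pics/s4.png

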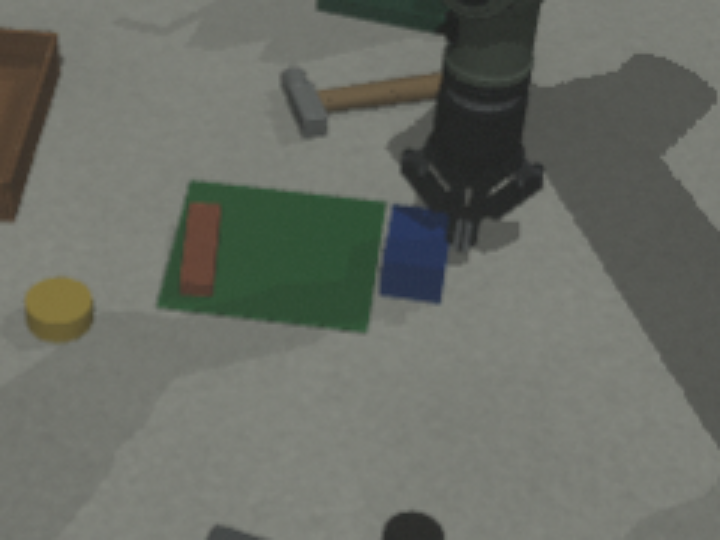

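>>> drive_tool(targets=[{"gripper": 1,"travel": [0,0.08,0],"spin": 0},{"gripper": 1,"travel": [0,0.08,0],"spin": 0},{"gripper": 1,"travel": [0,0.08,0],"spin": 0},{"gripper": 1,"travel": [0,0.08,0],"spin": 0},{"gripper": 1,"travel": [0,0.08,0],"spin": 0},{"gripper": 1,"travel": [0,0.08,0],"spin": 0},{"gripper": 1,"travel": [0,0,0],"spin": 0},{"gripper": 1,"travel": [0,0,0],"spin": 0}])

```text
time: 13.62
position: [0.3907, -0.2225, 0.0352]
tool_rot: [-0.478, -0.497, -0.505, 0.519]
ft_force: [-65.2, -23.5, 57.6]
finger_gap: -0.0
```

```bash
python3 - <<'E'
from h import *
st()
p=cov("wrist",.042);q=cov("side",.042)
a=cv2.resize(q["color"][140:280,330:470],(560,560),interpolation=2);b=cv2.resize(p["color"],(240,180));b=cv2.copyMakeBorder(b,0,380,0,0,0)
cv2.imwrite("pics/s5.png",np.hstack([a,b]))
E
```

```text
t 13.62 p [ 0.3907 -0.2225  0.0352] q [-0.478 -0.497 -0.505  0.519] F [-65.2 -23.5  57.6] gap -0.0
wrist mark 0.64 [389. 269.] [ 0.424 -0.225  0.   ]
wrist 0.94 [339. 194. 480. 379.] [ 0.426 -0.21 ] [0.065 0.057] 86.9
side mark 0.87 [395. 207.] [ 0.427 -0.233  0.   ]
side 0.9 [385. 186. 407. 220.] [ 0.43  -0.196] [0.053 0.124] 2.2
```

View pics/s5.png

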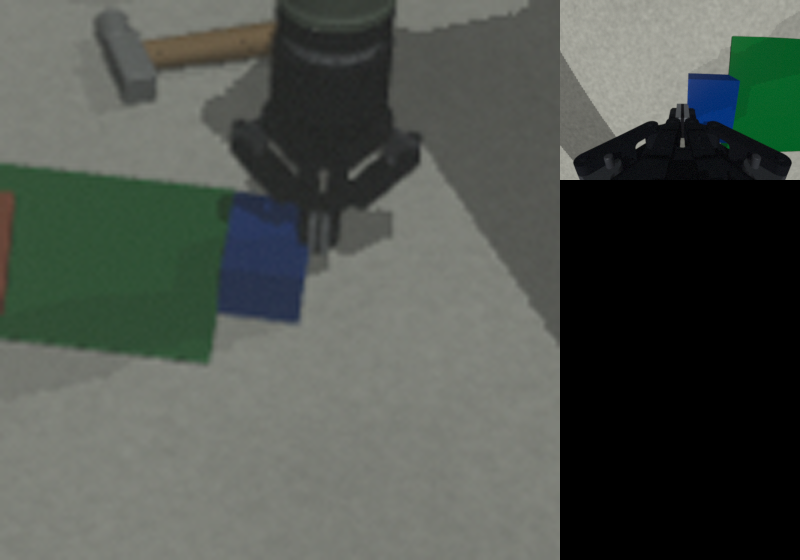

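>>> drive_tool(targets=[{"gripper": 1,"travel": [0,-0.15,0],"spin": 0},{"gripper": 1,"travel": [0,-0.15,0],"spin": 0},{"gripper": 1,"travel": [0,-0.15,0],"spin": 0},{"gripper": 1,"travel": [0,-0.15,0],"spin": 0},{"gripper": 1,"travel": [0,-0.15,0],"spin": 0},{"gripper": 1,"travel": [0,-0.15,0],"spin": 0},{"gripper": 1,"travel": [0,0,0],"spin": 0},{"gripper": 1,"travel": [0,0,0],"spin": 0}])

```text
time: 14.58
position: [0.3468, -0.2213, 0.0346]
tool_rot: [0.488, 0.511, 0.489, -0.511]
ft_force: [-0.1, -0.2, -0.2]
finger_gap: 0.0
```

```bash
python3 - <<'E'
from h import *
st()
print(R.from_quat(env.observe()["tool_rot"],scalar_first=True).as_matrix().round(3),env.observe()["joint_pos"])
cov("wrist",.042);q=cov("side",.042)
E
```

```text
t 14.58 p [ 0.3468 -0.2213  0.0346] q [ 0.488  0.511  0.489 -0.511] F [-0.1 -0.2 -0.2] gap 0.0
[[-0.     0.999 -0.045]
 [ 0.    -0.045 -0.999]
 [-1.    -0.    -0.   ]] [-5.95941514e-01  3.14894428e-01  2.18901057e+00  2.69648193e-04
  6.37870672e-01 -5.50756926e-01]
wrist mark 0.6 [464. 265.] [ 0.425 -0.224  0.   ]
wrist 0.98 [406. 192. 575. 378.] [ 0.419 -0.221] [0.087 0.07 ] 86.2
side mark 0.56 [397. 206.] [ 0.421 -0.235  0.   ]
side 0.94 [384. 185. 410. 221.] [ 0.425 -0.198] [0.128 0.058] 87.6
```

>>> drive_tool(targets=[{"gripper": 1,"travel": [-0.27,0,0],"spin": 0.15},{"gripper": 1,"travel": [-0.27,0,0],"spin": 0.15},{"gripper": 1,"travel": [-0.27,0,0],"spin": 0.15},{"gripper": 1,"travel": [0,0,0],"spin": 0.15},{"gripper": 1,"travel": [0,0,0],"spin": 0.15},{"gripper": 1,"travel": [0,0,0],"spin": 0.15},{"gripper": 1,"travel": [0,0,0],"spin": 0.15},{"gripper": 1,"travel": [0,0,0],"spin": 0.15}])

```text
time: 15.55
position: [0.3474, -0.2213, 0.0956]
tool_rot: [0.202, 0.678, 0.201, -0.678]
ft_force: [-0.5, -0.8, 0.5]
finger_gap: 0.0001
```

>>> drive_tool(targets=[{"gripper": 0.5,"travel": [0,0,0],"spin": 0.15},{"gripper": 0.5,"travel": [0,0,0],"spin": 0.15},{"gripper": 0.5,"travel": [0,0,0],"spin": 0.15},{"gripper": 0.5,"travel": [0,0,0],"spin": 0.15},{"gripper": 0.5,"travel": [0,0,0],"spin": 0.15},{"gripper": 0.5,"travel": [0.25,0,0],"spin": 0.05},{"gripper": 0.5,"travel": [0.25,0,0],"spin": 0},{"gripper": 0.5,"travel": [0.2,0,0],"spin": 0}])

```text
time: 16.22
position: [0.3473, -0.2213, 0.0423]
tool_rot: [-0.016, 0.707, -0.016, -0.707]
ft_force: [-0.6, -0.3, -0.3]
finger_gap: 0.0428
```

>>> drive_tool(targets=[{"gripper": 0.5,"travel": [0.12,0,0],"spin": 0},{"gripper": 0.5,"travel": [0.05,0,0],"spin": 0},{"gripper": 0.5,"travel": [0,0,-0.1],"spin": 0},{"gripper": 0.5,"travel": [0,0,-0.1],"spin": 0},{"gripper": 0.5,"travel": [0,0,-0.1],"spin": 0},{"gripper": 0.5,"travel": [0,0,-0.1],"spin": 0},{"gripper": 0.5,"travel": [0,0,0],"spin": 0},{"gripper": 0.5,"travel": [0,0,0],"spin": 0}])

```text
time: 16.88
position: [0.3779, -0.2228, 0.0306]
tool_rot: [-0.015, 0.707, -0.016, -0.707]
ft_force: [-0.2, 1.1, -0.0]
finger_gap: 0.0425
```

```bash
python3 - <<'E'
from h import *
st()
print(R.from_quat(env.observe()["tool_rot"],scalar_first=True).as_matrix().round(3))
p=cov("wrist",.042)
a=cv2.resize(p["color"],(560,420))
q=cov("side",.042);b=cv2.resize(q["color"][140:280,360:440],(240,420),interpolation=2)
cv2.imwrite("pics/s6.png",np.hstack([a,b]))
E
```

```text
t 16.88 p [ 0.3779 -0.2228  0.0306] q [-0.015  0.707 -0.016 -0.707] F [-0.2  1.1 -0. ] gap 0.0425
[[ 0.001 -0.044 -0.999]
 [-0.    -0.999  0.044]
 [-1.     0.    -0.001]]
wrist mark 0.76 [323. 185.] [ 0.424 -0.223  0.   ]
wrist 0.67 [216. 121. 430. 269.] [ 0.424 -0.224] [0.081 0.057] 87.1
side mark 0.79 [398. 204.] [ 0.419 -0.245  0.   ]
side 0.57 [383. 187. 409. 221.] [ 0.426 -0.196] [0.128 0.057] 88.2
```

View pics/s6.png

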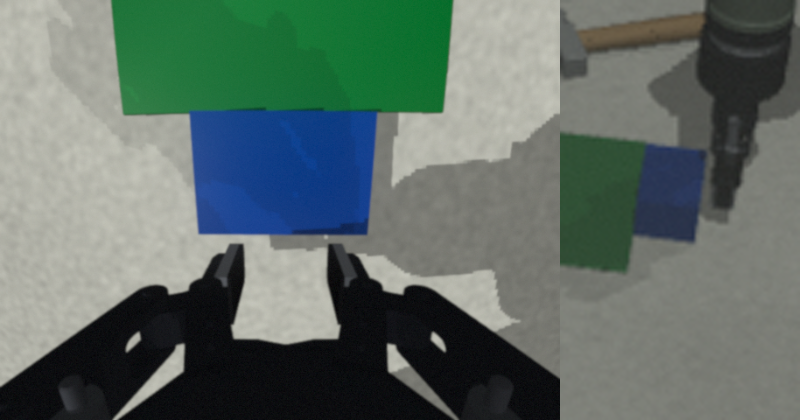

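>>> drive_tool(targets=[{"gripper": 0.5,"travel": [0,0,-0.07],"spin": 0},{"gripper": 0.5,"travel": [0,0,-0.07],"spin": 0},{"gripper": 0.5,"travel": [-0.06,0,-0.04],"spin": 0},{"gripper": 0.5,"travel": [-0.06,0,-0.04],"spin": 0},{"gripper": 0.5,"travel": [-0.055,0,-0.047],"spin": 0},{"gripper": 0.5,"travel": [-0.055,0,-0.047],"spin": 0},{"gripper": 0.5,"travel": [0,0,0],"spin": 0},{"gripper": 0.5,"travel": [0,0,0],"spin": 0}])

```text
time: 17.85
position: [0.4013, -0.2239, 0.0478]
tool_rot: [-0.016, 0.707, -0.016, -0.707]
ft_force: [-2.1, 0.9, 0.9]
finger_gap: 0.043
```

```bash
python3 - <<'E'
from h import *
st()
p=cov("wrist",.042)
a=cv2.resize(p["color"],(560,420))
q=cov("side",.042);b=cv2.resize(q["color"][140:280,360:440],(240,420),interpolation=2)
cv2.imwrite("pics/s7.png",np.hstack([a,b]))
E
```

```text
t 17.85 p [ 0.4013 -0.2239  0.0478] q [-0.016  0.707 -0.016 -0.707] F [-2.1  0.9  0.9] gap 0.043
wrist mark 0.8 [322. 222.] [ 0.424 -0.223  0.   ]
wrist 0.87 [228. 146. 421. 279.] [ 0.437 -0.224] [0.091 0.06 ] 87.6
side mark 0.64 [394. 202.] [ 0.429 -0.25   0.   ]
side 0.64 [379. 184. 407. 216.] [ 0.436 -0.21 ] [0.064 0.141] 3.8
```

View pics/s7.png

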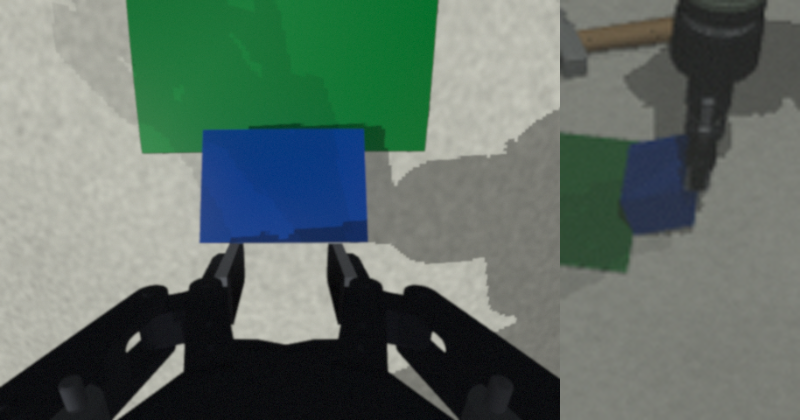

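>>> drive_tool(targets=[{"gripper": 0.5,"travel": [-0.047,0,-0.057],"spin": 0},{"gripper": 0.5,"travel": [-0.047,0,-0.057],"spin": 0},{"gripper": 0.5,"travel": [-0.036,0,-0.064],"spin": 0},{"gripper": 0.5,"travel": [-0.036,0,-0.064],"spin": 0},{"gripper": 0.5,"travel": [-0.025,0,-0.07],"spin": 0},{"gripper": 0.5,"travel": [-0.025,0,-0.07],"spin": 0},{"gripper": 0.5,"travel": [-0.01,0,-0.075],"spin": 0},{"gripper": 0.5,"travel": [0,0,-0.075],"spin": 0}])

```text
time: 18.82
position: [0.4414, -0.2256, 0.0647]
tool_rot: [-0.016, 0.707, -0.016, -0.707]
ft_force: [-0.2, 0.2, -0.3]
finger_gap: 0.0429
```

```bash
python3 - <<'E'
from h import *
st()
p=cov("wrist",.059)
a=cv2.resize(p["color"],(560,420))
q=cov("side",.059);b=cv2.resize(q["color"][140:280,360:440],(240,420),interpolation=2)
cv2.imwrite("pics/s8.png",np.hstack([a,b]))
E
```

```text
t 18.82 p [ 0.4414 -0.2256  0.0647] q [-0.016  0.707 -0.016 -0.707] F [-0.2  0.2 -0.3] gap 0.0429
wrist mark 0.74 [325. 275.] [ 0.424 -0.224  0.   ]
wrist 0.83 [231. 186. 415. 322.] [ 0.457 -0.225] [0.087 0.065] 88.3
side mark 0.82 [387. 196.] [ 0.45  -0.274  0.   ]
side 0.79 [371. 179. 394. 215.] [ 0.469 -0.194] [0.054 0.136] 7.7
```

View pics/s8.png

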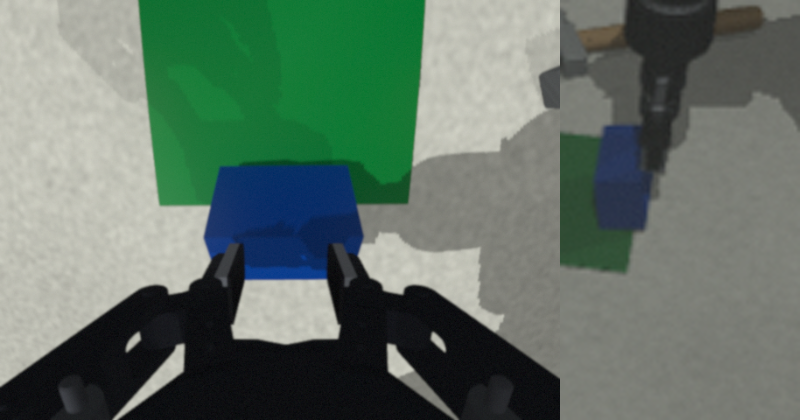

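```bash
python3 - <<'E'
from h import *
p=cap("wrist")
for uv,z in(((325,189),.003),((325,189),.02),((325,269),.059),((325,318),.059),((234,269),.059),((415,269),.059),((251,189),.003),((400,189),.003)):print(uv,z,at(p,np.array(uv,float),z).round(3))
E
```

```text
(325, 189) 0.003 [ 0.48  -0.227  0.003]
(325, 189) 0.02 [ 0.482 -0.227  0.02 ]
(325, 269) 0.059 [ 0.451 -0.225  0.059]
(325, 318) 0.059 [ 0.425 -0.224  0.059]
(234, 269) 0.059 [ 0.452 -0.183  0.059]
(415, 269) 0.059 [ 0.449 -0.268  0.059]
(251, 189) 0.003 [ 0.482 -0.182  0.003]
(400, 189) 0.003 [ 0.478 -0.272  0.003]
```

>>> drive_tool(targets=[{"gripper": 0.5,"travel": [0.02,0,-0.05],"spin": 0},{"gripper": 0.5,"travel": [0.02,0,-0.05],"spin": 0},{"gripper": 0.5,"travel": [0.0,0,-0.06],"spin": 0},{"gripper": 0.5,"travel": [0,0,-0.06],"spin": 0},{"gripper": 0.5,"travel": [0,0,0],"spin": 0},{"gripper": 0.5,"travel": [0,0,0],"spin": 0},{"gripper": 0.5,"travel": [0,0,0],"spin": 0},{"gripper": 0.5,"travel": [0,0,0],"spin": 0}])

```text
time: 19.83
position: [0.4568, -0.2262, 0.0615]
tool_rot: [0.016, -0.707, 0.016, 0.707]
ft_force: [0.0, 0.3, -0.3]
finger_gap: 0.0428
```

```bash
cat >> h.py <<'E'
def edges(p):
    # cover's mask width per row and mean colour down the middle, for judging its facets
    m=env.trace("cover",p)[0]["pixels"]
    for r in range(0,480,10):
        c=np.flatnonzero(m[r])
        if len(c)>20: print(r,c[0],c[-1],len(c),p["color"][r,(c[0]+c[-1])//2-15],p["color"][r,c[0]+6])
E
python3 - <<'E'
from h import *
st()
p=cov("wrist",.059);edges(p);cov("side",.059)
E
```

```text
t 19.83 p [ 0.4568 -0.2262  0.0615] q [ 0.016 -0.707  0.016  0.707] F [ 0.   0.3 -0.3] gap 0.0428
wrist mark 0.7 [324. 294.] [ 0.428 -0.224  0.   ]
wrist 0.97 [233. 209. 414. 326.] [ 0.468 -0.226] [0.081 0.054] 87.5
220 251 397 147 [68 35  4] [68 36  9]
230 242 405 164 [70 35 10] [69 41 17]
240 235 412 178 [149  68  14] [133  67  30]
250 235 412 178 [154  71  19] [145  72  29]
260 236 411 176 [112  49  10] [144  69  29]
270 238 410 173 [104  45  16] [141  67  23]
280 238 410 138 [102  45  12] [141  67  26]
290 239 409 107 [102  45  14] [141  64  28]
300 280 373 94 [101  43  11] [104  47  20]
310 280 372 93 [131  60  18] [119  54  16]
320 281 372 92 [153  67  16] [153  66  13]
side mark 0.94 [390. 196.] [ 0.441 -0.274  0.   ]
side 0.7 [374. 178. 394. 218.] [ 0.462 -0.192] [0.046 0.14 ] 0.0
```

```bash
python3 - <<'E'
from h import *
p=cap("wrist")
for z in(.042,.059):
    A=[at(p,np.array(uv,float),z).round(4)[:2] for uv in((235,240),(412,240),(240,290),(408,290),(325,240),(325,325))]
    print(z,"width",A[0][1]-A[1][1],A[2][1]-A[3][1],"x",A[4][0],A[5][0])
print(at(p,np.array([325.,210]),.003),at(p,np.array([251.,215]),.003),at(p,np.array([400.,215]),.003))
E
```

```text
0.042 width 0.08889999999999998 0.0882 x 0.4773 0.4293
0.059 width 0.0797 0.0791 x 0.4824 0.4394
[ 0.48459227 -0.22695172  0.003     ] [ 0.48354904 -0.18175911  0.003     ] [ 0.47950447 -0.27246432  0.003     ]
```

>>> drive_tool(targets=[{"gripper": 0.5,"travel": [-0.1,0,0],"spin": 0},{"gripper": 0.5,"travel": [0,0,0.2],"spin": 0},{"gripper": 0.5,"travel": [0,0,0.2],"spin": 0},{"gripper": 0.5,"travel": [0,0,0.2],"spin": 0},{"gripper": 0.5,"travel": [0.16,0,0],"spin": 0},{"gripper": 0.5,"travel": [0.16,0,0],"spin": 0},{"gripper": 0.5,"travel": [0,0,0],"spin": 0},{"gripper": 0.5,"travel": [0,0,0],"spin": 0}])

```text
time: 20.9
position: [0.4119, -0.2242, 0.0452]
tool_rot: [0.016, -0.707, 0.016, 0.707]
ft_force: [0.0, -0.4, 0.7]
finger_gap: 0.0428
```

>>> drive_tool(targets=[{"gripper": 0.5,"travel": [0,0,-0.08],"spin": 0},{"gripper": 0.5,"travel": [0,0,-0.08],"spin": 0},{"gripper": 0.5,"travel": [0,0,-0.08],"spin": 0},{"gripper": 0.5,"travel": [-0.05,0,-0.07],"spin": 0},{"gripper": 0.5,"travel": [-0.04,0,-0.07],"spin": 0},{"gripper": 0.5,"travel": [-0.03,0,-0.07],"spin": 0},{"gripper": 0.5,"travel": [-0.02,0,-0.07],"spin": 0},{"gripper": 0.5,"travel": [0,0,0],"spin": 0}])

```text
time: 21.57
position: [0.4527, -0.2264, 0.0561]
tool_rot: [-0.015, 0.708, -0.016, -0.706]
ft_force: [-0.1, 0.5, -0.1]
finger_gap: 0.0427
```

```bash
python3 - <<'E'
from h import *
st()
p=cov("wrist",.045);edges(p);cov("side",.045);cov("top",.045)
E
```

```text
t 21.57 p [ 0.4527 -0.2264  0.0561] q [-0.015  0.708 -0.016 -0.706] F [-0.1  0.5 -0.1] gap 0.0427
wrist mark 0.81 [321. 279.] [ 0.437 -0.222  0.   ]
wrist 0.74 [221. 178. 420. 283.] [ 0.479 -0.226] [0.097 0.05 ] 87.8
180 249 342 61 [92 92 13] [94 96 17]
190 228 417 190 [132  59  12] [140  68  21]
200 227 417 191 [131  59   9] [141  67  21]
210 226 418 193 [135  61  15] [139  67  20]
220 227 418 192 [132  58  12] [133  64  21]
230 226 418 193 [140  61  12] [135  66  25]
240 225 418 194 [143  64  21] [136  69  29]
250 225 419 195 [143  63  20] [137  68  28]
260 224 420 197 [144  66  25] [136  69  32]
270 223 419 197 [128  59  24] [139  71  34]
280 227 420 194 [120  94  84] [150 112  97]
side mark 0.97 [387. 195.] [ 0.451 -0.28   0.   ]
side 0.75 [368. 178. 392. 218.] [ 0.479 -0.212] [0.058 0.139] 15.2
top mark 0.62 [404. 275.] [ 0.474 -0.239  0.   ]
top 0.76 [388. 258. 406. 278.] [ 0.486 -0.204] [0.049 0.038] 87.4
```

>>> drive_tool(targets=[{"gripper": 0.5,"travel": [-0.01,0,-0.07],"spin": 0},{"gripper": 0.5,"travel": [0,0,-0.07],"spin": 0},{"gripper": 0.5,"travel": [0,0,-0.07],"spin": 0},{"gripper": 0.5,"travel": [0,0,-0.07],"spin": 0},{"gripper": 0.5,"travel": [0,0,-0.04],"spin": 0},{"gripper": 0.5,"travel": [0,0,0],"spin": 0},{"gripper": 0.5,"travel": [0,0,0],"spin": 0},{"gripper": 0.5,"travel": [0,0,0],"spin": 0}])

```text
time: 22.73
position: [0.4747, -0.227, 0.0561]
tool_rot: [0.016, -0.707, 0.016, 0.707]
ft_force: [-0.3, 0.3, 0.5]
finger_gap: 0.043
```

```bash
python3 - <<'E'
from h import *
st()
p=cov("wrist",.045);edges(p);q=cov("side",.045);cov("top",.045)
a=cv2.resize(p["color"],(560,420));b=cv2.resize(q["color"][140:280,350:430],(240,420),interpolation=2)
cv2.imwrite("pics/s9.png",np.hstack([a,b]))
E
```

```text
t 22.73 p [ 0.4747 -0.227   0.0561] q [ 0.016 -0.707  0.016  0.707] F [-0.3  0.3  0.5] gap 0.043
wrist mark 0.63 [321. 210.] [ 0.503 -0.225  0.   ]
wrist 0.58 [230. 145. 415. 267.] [ 0.513 -0.228] [0.081 0.057] 87.4
150 234 414 181 [150  72  24] [153  78  26]
160 234 413 180 [150  72  22] [139  69  23]
170 236 412 177 [151  71  19] [98 50 13]
180 236 411 176 [148  67  15] [119  58  15]
190 236 411 176 [150  70  22] [133  66  16]
200 237 411 175 [148  68  13] [125  64  24]
210 238 409 172 [148  70  15] [100  51  11]
220 238 409 172 [145  67  13] [123  64  22]
230 239 408 170 [147  66  18] [109  54  14]
240 240 408 169 [75 37 18] [98 49 16]
250 240 407 168 [74 36 13] [122  62  25]
260 241 406 166 [85 44 19] [123  61  22]
side mark 0.97 [364. 189.] [ 0.516 -0.296  0.   ]
side 0.86 [351. 180. 377. 215.] [ 0.515 -0.201] [0.056 0.126] 4.2
top mark 0.64 [402. 254.] [ 0.531 -0.237  0.   ]
top 0.52 [390. 245. 406. 268.] [ 0.515 -0.205] [0.049 0.049] 87.4
```

>>> drive_tool(targets=[{"gripper": 0.5,"travel": [-0.33,0,0],"spin": 0},{"gripper": 0.5,"travel": [-0.33,0,0],"spin": 0},{"gripper": 0,"travel": [-0.33,0,0],"spin": 0},{"gripper": 0,"travel": [0,0,-0.26],"spin": 0},{"gripper": 0,"travel": [0,0,-0.25],"spin": 0},{"gripper": 0,"travel": [0,0,0],"spin": -0.15},{"gripper": 0,"travel": [0,0,0],"spin": -0.15},{"gripper": 0,"travel": [0,0,0],"spin": -0.15}])

```text
time: 23.9
position: [0.5133, -0.2287, 0.1303]
tool_rot: [-0.111, -0.698, -0.111, 0.698]
ft_force: [-0.9, -0.2, -1.2]
finger_gap: 0.0856
```

>>> drive_tool(targets=[{"gripper": 0,"travel": [0,0,0],"spin": -0.15},{"gripper": 0,"travel": [0,0,0],"spin": -0.15},{"gripper": 0,"travel": [0,0,0],"spin": -0.15},{"gripper": 0,"travel": [0,0,0],"spin": -0.15},{"gripper": 0,"travel": [0,0,0],"spin": -0.15},{"gripper": 0,"travel": [0,0,0],"spin": -0.15},{"gripper": 0,"travel": [0,0,0],"spin": -0.15},{"gripper": 0,"travel": [0,0,0],"spin": -0.15}])

```text
time: 24.57
position: [0.5131, -0.2288, 0.1304]
tool_rot: [0.416, 0.572, 0.416, -0.572]
ft_force: [0.1, -0.7, -0.6]
finger_gap: 0.0853
```

>>> drive_tool(targets=[{"gripper": 0,"travel": [0,0,0],"spin": -0.15},{"gripper": 0,"travel": [0,0,0],"spin": -0.15},{"gripper": 0,"travel": [0,0,0],"spin": -0.05},{"gripper": 0,"travel": [0,0,0],"spin": 0},{"gripper": 0,"travel": [0,0,0],"spin": 0},{"gripper": 0,"travel": [0,0,0],"spin": 0},{"gripper": 0,"travel": [0,0,0],"spin": 0},{"gripper": 0,"travel": [0,0,0],"spin": 0}])

```text
time: 25.23
position: [0.5132, -0.2288, 0.1305]
tool_rot: [0.488, 0.511, 0.489, -0.511]
ft_force: [0.5, 0.1, 0.4]
finger_gap: 0.0857
```

```bash
python3 - <<'E'
from h import *
st()
print(R.from_quat(env.observe()["tool_rot"],scalar_first=True).as_matrix().round(3))
p=cov("wrist",.045)
cv2.imwrite("pics/w9.png",p["color"])
m=env.mark_of("oilstone",p);print(m and at(p,m[0]["at"],0))
E
```

```text
t 25.23 p [ 0.5132 -0.2288  0.1305] q [ 0.488  0.511  0.489 -0.511] F [0.5 0.1 0.4] gap 0.0857
[[ 0.     0.999 -0.045]
 [ 0.    -0.045 -0.999]
 [-1.     0.    -0.   ]]
wrist mark 0.64 [322. 239.] [ 0.51  -0.241  0.   ]
[ 0.61694807 -0.21589974  0.        ]
```

View pics/w9.png

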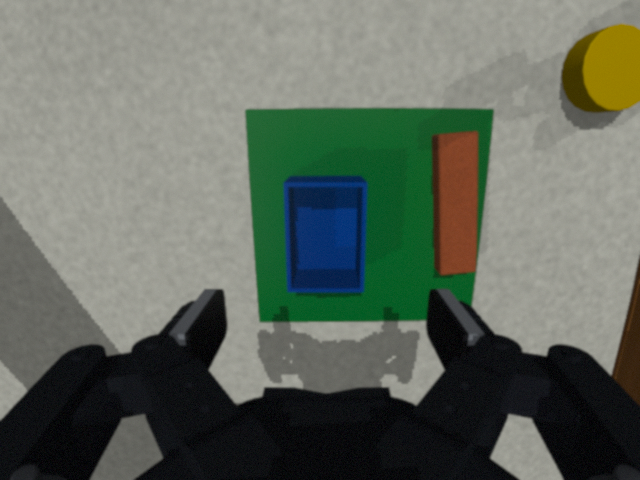

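>>> drive_tool(targets=[{"gripper": 0,"travel": [0.25,0,0],"spin": 0},{"gripper": 0,"travel": [0.25,0,0],"spin": 0},{"gripper": 0,"travel": [0.25,0,0],"spin": 0},{"gripper": 0,"travel": [0.25,0,0],"spin": 0},{"gripper": 0,"travel": [0.25,0,0],"spin": 0},{"gripper": 0,"travel": [0.2,0,0],"spin": 0},{"gripper": 0,"travel": [0.1,0,0],"spin": 0},{"gripper": 0,"travel": [0,0,0],"spin": 0}])

```text
time: 26.1
position: [0.5121, -0.2283, 0.0126]
tool_rot: [-0.487, -0.511, -0.49, 0.512]
ft_force: [-0.0, -0.7, -0.2]
finger_gap: 0.0858
```

>>> drive_tool(targets=[{"gripper": 1,"travel": [0,0,0],"spin": 0},{"gripper": 1,"travel": [0,0,0],"spin": 0},{"gripper": 1,"travel": [0,0,0],"spin": 0},{"gripper": 1,"travel": [0,0,0],"spin": 0},{"gripper": 1,"travel": [0,0,0],"spin": 0},{"gripper": 1,"travel": [0,0,0],"spin": 0},{"gripper": 1,"travel": [0,0,0],"spin": 0},{"gripper": 1,"travel": [0,0,0],"spin": 0}])

```text
time: 26.77
position: [0.5141, -0.2293, 0.0156]
tool_rot: [0.49, 0.511, 0.488, -0.511]
ft_force: [0.4, 0.0, 6.7]
finger_gap: 0.0553
```

```bash
python3 - <<'E'
from h import *
st();cov("wrist",.045);cov("side",.045)
E
```

```text
t 26.77 p [ 0.5141 -0.2293  0.0156] q [ 0.49   0.511  0.488 -0.511] F [0.4 0.  6.7] gap 0.0553
wrist mark 0.79 [325. 324.] [ 0.513 -0.254  0.   ]
wrist 0.64 [245. 198. 407. 396.] [ 0.515 -0.221] [0.081 0.057] 87.4
side mark 0.91 [363. 190.] [ 0.519 -0.29   0.   ]
side 0.9 [351. 181. 376. 213.] [ 0.515 -0.201] [0.057 0.125] 0.5
```

>>> drive_tool(targets=[{"gripper": 1,"travel": [-0.15,0,0],"spin": 0},{"gripper": 1,"travel": [-0.3,0,0],"spin": 0},{"gripper": 1,"travel": [-0.35,0,0],"spin": 0},{"gripper": 1,"travel": [-0.35,0,0],"spin": 0},{"gripper": 1,"travel": [-0.35,0,0],"spin": 0},{"gripper": 1,"travel": [-0.35,0,0],"spin": 0},{"gripper": 1,"travel": [-0.2,0,0],"spin": 0},{"gripper": 1,"travel": [-0.1,0,0],"spin": 0}])

```text
time: 27.73
position: [0.5139, -0.2292, 0.1787]
tool_rot: [0.49, 0.512, 0.487, -0.51]
ft_force: [0.1, -0.5, -1.9]
finger_gap: 0.0549
```

>>> drive_tool(targets=[{"gripper": 1,"travel": [0,-0.01,-0.2],"spin": 0},{"gripper": 1,"travel": [0,-0.01,-0.38],"spin": 0},{"gripper": 1,"travel": [0,-0.01,-0.4],"spin": 0},{"gripper": 1,"travel": [0,-0.01,-0.4],"spin": 0},{"gripper": 1,"travel": [0,-0.01,-0.4],"spin": 0},{"gripper": 1,"travel": [0,-0.01,-0.4],"spin": 0},{"gripper": 1,"travel": [0,-0.01,-0.4],"spin": 0},{"gripper": 1,"travel": [0,-0.01,-0.4],"spin": 0}])

```text
time: 28.4
position: [0.5155, -0.0031, 0.1741]
tool_rot: [-0.488, -0.51, -0.49, 0.512]
ft_force: [1.1, -0.3, -0.7]
finger_gap: 0.0552
```

>>> drive_tool(targets=[{"gripper": 1,"travel": [0,-0.01,-0.4],"spin": 0},{"gripper": 1,"travel": [0,-0.01,-0.4],"spin": 0},{"gripper": 1,"travel": [0,-0.01,-0.4],"spin": 0},{"gripper": 1,"travel": [0,-0.01,-0.4],"spin": 0},{"gripper": 1,"travel": [0,-0.01,-0.4],"spin": 0},{"gripper": 1,"travel": [0,-0.01,-0.4],"spin": 0},{"gripper": 1,"travel": [0,-0.01,-0.3],"spin": 0},{"gripper": 1,"travel": [0,-0.01,-0.13],"spin": 0}])

```text
time: 29.07
position: [0.5191, 0.2101, 0.174]
tool_rot: [-0.489, -0.51, -0.49, 0.511]
ft_force: [-0.1, 0.8, -0.9]
finger_gap: 0.055
```

>>> drive_tool(targets=[{"gripper": 1,"travel": [0,0,0],"spin": 0.1},{"gripper": 1,"travel": [0,0,0],"spin": 0.1},{"gripper": 1,"travel": [0,0,0],"spin": 0.07},{"gripper": 1,"travel": [0,0,0],"spin": 0},{"gripper": 1,"travel": [0,0,0],"spin": 0},{"gripper": 1,"travel": [0,0,0],"spin": 0},{"gripper": 1,"travel": [0,0,0],"spin": 0},{"gripper": 1,"travel": [0,0,0],"spin": 0}])

```text
time: 29.73
position: [0.5206, 0.2068, 0.1754]
tool_rot: [-0.432, -0.56, -0.432, 0.56]
ft_force: [-0.1, 0.2, -1.4]
finger_gap: 0.0549
```

```bash
python3 - <<'E'
from h import *
st();M=R.from_quat(env.observe()["tool_rot"],scalar_first=True).as_matrix();print(M.round(3))
z=env.observe()["position"][2]-.0126+.042
p=cov("wrist",z);edges(p);m=env.mark_of("cover",p);print("mouth",[at(p,x["at"],z).round(4) for x in m])
for k in("pan",):
    m=env.mark_of(k,p);print(k,[(x["p"],at(p,x["at"],.054).round(4)) for x in m])
for n in("side","top"):
    p=cap(n);m=env.mark_of("cover",p);print(n,[at(p,x["at"],z).round(4) for x in m])
    m=env.mark_of("pan",p);print(n,"pan",[(round(x["p"],2),at(p,x["at"],.054).round(4)) for x in m])
E
```

```text
t 29.73 p [0.5206 0.2068 0.1754] q [-0.432 -0.56  -0.432  0.56 ] F [-0.1  0.2 -1.4] gap 0.0549
[[-0.     0.967 -0.254]
 [-0.    -0.254 -0.967]
 [-1.    -0.     0.   ]]
wrist mark 0.91 [324. 324.] [0.488 0.092 0.   ]
wrist 0.82 [243. 200. 408. 398.] [0.523 0.215] [0.081 0.057] 75.6
200 304 334 22 [120 112 105] [120 110 102]
210 256 395 140 [89 40 14] [90 41 19]
220 246 405 160 [95 44 18] [93 46 26]
230 244 407 164 [118  53  18] [128  58  20]
240 246 406 161 [85 38 12] [130  60  25]
250 247 405 159 [83 37  9] [129  57  20]
260 248 404 157 [127  53   8] [124  52  14]
270 248 404 157 [130  56  11] [126  53  13]
280 249 403 155 [129  56   9] [127  57  21]
290 250 402 153 [128  53   4] [123  51  12]
300 250 402 153 [128  54   3] [128  55  11]
310 252 400 149 [130  57  12] [114  46   6]
320 253 399 147 [126  52   0] [104  42   0]
330 254 398 145 [129  55   6] [69 30  5]
340 254 398 145 [81 33  3] [74 28  3]
350 255 397 143 [70 32 13] [80 36  9]
360 255 398 144 [63 26  4] [91 35 12]
370 255 397 143 [60 23  0] [94 39  7]
380 257 396 140 [63 25  7] [87 38 13]
390 257 395 46 [46 21  6] [69 27  8]
mouth [array([0.5205, 0.2082, 0.2048])]
pan []
side [array([0.5232, 0.2024, 0.2048])]
side pan [(0.73, array([0.4065, 0.1686, 0.054 ])), (0.65, array([0.5174, 0.2008, 0.054 ]))]
top [array([0.5295, 0.2026, 0.2048])]
top pan [(0.95, array([0.5105, 0.207 , 0.054 ]))]
```

>>> drive_tool(targets=[{"gripper": 1,"travel": [0.2,0,0],"spin": 0},{"gripper": 1,"travel": [0.25,0,0],"spin": 0},{"gripper": 1,"travel": [0.25,0,0],"spin": 0},{"gripper": 1,"travel": [0.25,0,0],"spin": 0},{"gripper": 1,"travel": [0.2,0,0],"spin": 0},{"gripper": 1,"travel": [0.15,0,0],"spin": 0},{"gripper": 1,"travel": [0.08,0,0],"spin": 0},{"gripper": 1,"travel": [0,0,0],"spin": 0}])

```text
time: 31.0
position: [0.52, 0.2068, 0.0707]
tool_rot: [-0.432, -0.559, -0.432, 0.561]
ft_force: [-0.1, -0.3, 0.1]
finger_gap: 0.0555
```

>>> drive_tool(targets=[{"gripper": 1,"travel": [0.03,0,0],"spin": 0},{"gripper": 1,"travel": [0.02,0,0],"spin": 0},{"gripper": 1,"travel": [0.02,0,0],"spin": 0},{"gripper": 1,"travel": [0,0,0],"spin": 0},{"gripper": 1,"travel": [0,0,0],"spin": 0},{"gripper": 1,"travel": [0,0,0],"spin": 0},{"gripper": 1,"travel": [0,0,0],"spin": 0},{"gripper": 1,"travel": [0,0,0],"spin": 0}])

```text
time: 31.67
position: [0.5208, 0.2071, 0.0669]
tool_rot: [0.432, 0.56, 0.432, -0.56]
ft_force: [0.1, 0.0, -0.2]
finger_gap: 0.055
```

```bash
python3 - <<'E'
from h import *
st()
for n in("side","top"):
    p=cap(n);m=env.mark_of("cover",p);print(n,[at(p,x["at"],.096).round(4) for x in m])
E
```

```text
t 31.67 p [0.5208 0.2071 0.0669] q [ 0.432  0.56   0.432 -0.56 ] F [ 0.1  0.  -0.2] gap 0.055
side [array([0.5186, 0.1963, 0.096 ])]
top [array([0.5398, 0.2089, 0.096 ])]
```

>>> drive_tool(targets=[{"gripper": 1,"travel": [0.015,0,0],"spin": 0},{"gripper": 1,"travel": [0,0,0],"spin": 0},{"gripper": 0,"travel": [0,0,0],"spin": 0},{"gripper": 0,"travel": [0,0,0],"spin": 0},{"gripper": 0,"travel": [0,0,0],"spin": 0},{"gripper": 0,"travel": [0,0,0],"spin": 0},{"gripper": 0,"travel": [0,0,0],"spin": 0},{"gripper": 0,"travel": [0,0,0],"spin": 0}])

```text
time: 32.53
position: [0.5208, 0.207, 0.0655]
tool_rot: [-0.432, -0.56, -0.432, 0.56]
ft_force: [-0.1, 0.0, -0.0]
finger_gap: 0.0858
```

>>> drive_tool(targets=[{"gripper": 0,"travel": [-0.1,0,0],"spin": 0},{"gripper": 0,"travel": [-0.25,0,0],"spin": 0},{"gripper": 0,"travel": [-0.35,0,0],"spin": 0},{"gripper": 0,"travel": [-0.35,0,0],"spin": 0},{"gripper": 0,"travel": [-0.35,0,0],"spin": 0},{"gripper": 0,"travel": [-0.35,0,0],"spin": 0},{"gripper": 0,"travel": [-0.2,0,0],"spin": 0},{"gripper": 0,"travel": [0,0,0],"spin": 0}])

```text
time: 33.2
position: [0.5227, 0.2078, 0.2165]
tool_rot: [0.433, 0.563, 0.431, -0.557]
ft_force: [0.9, 0.4, -0.2]
finger_gap: 0.0857
```

```bash
python3 - <<'E'
from h import *
st()
p=cov("wrist",.096);edges(p);m=env.mark_of("cover",p);print([at(p,x["at"],.096).round(4) for x in m])
m=env.trace("scale",p)
if m:
        m=m[0];c=cv2.findContours(m["pixels"].astype(np.uint8),0,2)[0];c=max(c,key=cv2.contourArea)[:,0]
        w=np.array([at(p,q.astype(float),.04)[:2] for q in c],np.float32);print(m["p"],cv2.minAreaRect(w))
cov("side",.096)
for n,z in dict(jar=0,crucible=0,oilstone=0).items():
    m=env.mark_of(n,p);print(n,m and at(p,m[0]["at"],z).round(3))
E
```

```text
t 33.2 p [0.5227 0.2078 0.2165] q [ 0.433  0.563  0.431 -0.557] F [ 0.9  0.4 -0.2] gap 0.0857
wrist mark 0.79 [321. 230.] [0.513 0.184 0.   ]
wrist 0.75 [286. 171. 362. 277.] [0.522 0.209] [0.085 0.057] 74.9
180 287 359 73 [113  53  24] [111  51  16]
190 287 359 73 [67 31 19] [48 23 16]
200 288 359 72 [69 34 12] [56 30 16]
210 288 358 71 [102  44   7] [54 26 13]
220 288 358 71 [103  48  12] [48 23  9]
230 290 359 70 [103  46  18] [60 28 16]
240 289 358 70 [103  44  14] [52 25 15]
250 289 357 69 [104  47  19] [52 26 13]
260 290 357 68 [71 32 12] [56 26 17]
270 289 356 68 [73 36 17] [71 32 16]
[array([0.5199, 0.2077, 0.096 ])]
0.9 ((0.48988214135169983, 0.21458116173744202), (0.1316271722316742, 0.18067391216754913), 75.8697738647461)
side mark 0.79 [342. 305.] [0.534 0.13  0.   ]
side 0.85 [324. 288. 364. 335.] [0.521 0.227] [0.109 0.064] 77.1
jar [0.472 0.317 0.   ]
crucible [0.41  0.127 0.   ]
oilstone [0.767 0.161 0.   ]
```

```bash
python3 -c "
from h import *
print(env.finish_job())"
```

```text
the job is handed in; nothing more can be done
None
```

The cover is on the scale's pan, open side up, and I handed the job in at about 33 s of the 58 s. No verdict was reported.

**What I did:** I lifted the cover off the scale and stood it on the bench against the green pad's edge. I then tipped it over in two quarter turns with the fingertips, arcing along with the cover. Finally I gripped it again mouth up, carried it to the pan, lowered it until it touched, released it and backed off.

**Last checks:**
- **Position:** the wrist camera put the cover's middle about 2 mm from the pan's. The mouth width read 57 mm at the expected 96 mm height, so the cover is sitting at the right level.
- **Direction:** its long side was within about 1° of the pan's long side.
- **Robot:** the gripper was open and about 0.15 m up, with no contact force.

**What went wrong or disagreed:**
- **Jammed push:** my first try at tipping the cover jammed, and the wrist read about 90 N. That is under the 120 N limit. I think only the fingertips were touching, but I could not confirm the 40 N limit on the gripper's body was kept.
- **Not held throughout:** the cover was not gripped while being tipped. The tail end of each quarter turn was a short fall onto the pad.
- **Camera readings:** with the cover held just above the pan, the top and side cameras were 1–2 cm off the wrist camera. I trusted the closer wrist view.
- **Other objects:** I last checked only the jar, crucible and stone. The jar and crucible read within about 1 cm of where they started. The stone reading at the end was a false detection; it was in place when I last saw it on the pad. I made no final check of the bottle, hammer, brush and wax, but the arm went nowhere near them.

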